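Feed the drill-bit rack past the spring gate

ROBOT

A 6-joint arm with a two-finger parallel gripper is mounted at the origin on the work surface. World frame = base frame: x ahead of the robot, y to its left, z up, the work surface at z = 0. Lengths are in mm, angles in degrees, forces in N, time in s.
With the tool pointing down it reaches from about 300 to 850 mm from the base axis. Payload 4.2 kg.
Tool frame: the origin (TCP) lies midway between the tips of the shut fingers; the grasp point (between the pads) lies 19 mm behind it; z points along the fingers, x is the direction in which the jaws open and shut, and the axes are right-handed (so a half turn about z gives the same grasp; the last joint's range is limited). The gripper opens to 91 mm and grips with 3 to 60 N. Pads are 32 mm wide; open, the fingers measure 118 mm over their backs; the gripper's body (76 mm by 178 mm) begins 60 mm behind the grasp point.
Start: joints at [-69.729, 18.312, 89.639, -0, 72.044, -1.146], TCP at [209.97, -535.313, 174.076] pointing down, gripper open.
Joint ranges: [-177.97, 177.97], [-48.28, 115.42], [12.27, 149.76], [-77.06, 257.06], [2.81, 150.46], [-146.56, 146.56]. Speed limits (degrees/s): [147.25, 147.25, 180, 180, 180, 180].

INTERFACE

Orientations are given as [roll, pitch, yaw] about the fixed x, y, z axes, in that order (R = Rz(yaw) Ry(pitch) Rx(roll)).
In Python, from workcell import env gives the robot as it stands. The module is installed in compiled form; this text tells all that it offers.
- The arm moves only by the tool drive_tool, never from a script. Its argument "series" is a list of rows, each a list of 3 entries, a list of its own where there are three numbers: the closure, from 0 (fully open) to 1 (shut), then the shift along the tool's x, y, z in mm, then the turn, a rotation vector about the tool's x, y, z in rad. In form: [[gripper, [dx, dy, dz], [rx, ry, rz]], ...]. A call has exactly 5 rows; each row is the pose to reach, as a shift and turn from the pose commanded when the call began, along the tool's axes at that moment; what a row does not reach only later rows make up. A row lasts 1/10 s, in which the tool goes at most 50 mm and 8.59 degrees, less where a joint would pass 70% of its speed; a pose out of reach is approached as far as the arm can. A call with a gripper value outside its range is refused whole. The fingers move at their own pace and stop on an object; "squeeze" is the grip in N (left out, the last holds). Time passes only in rows, so rows that repeat a pose let the fingers close, or fill a call up. It gives the time, the measured TCP pose, the force and the opening at its end, in the units of the state.
- env.state(): the state, without advancing time (a new reading comes with each control period).
- env.grab_frame(name): name is "scene" or "top" or "wrist"; returns a dict with "image" (384x512x3 uint8, red, green, blue), "K" (3x3 intrinsics, pixels), "origin" and "orientation" of the camera in the world. Camera axes: x right, y down, z forward; pixel columns grow to the right and rows downward; lengths in mm; the calibration is good to about 2 mm. A picture is of the moment at which its call begins. There is no depth.
- env.job_done(): hands the job in, once; it reports no verdict.
The state is a dict: "time_s": time; "qpos": joint angles; "qvel": joint speeds; "effort": joint torques, N m; "ee_pos": TCP position; "ee_rot": TCP orientation; "force": force on the tool from outside, world axes, zero at the start; "torque": the same for the moment, N m; "gripper_width": finger opening in mm.
Only numpy, scipy, OpenCV 4.12 (cv2) and the standard library are available. Lean on these libraries where they do the work, as an engineer would, in place of code of your own. Each camera call takes 0.05 s, during which the arm holds its last target.

TASK

Without grasping or lifting anything, press the long pedal beside the chute with one fingertip to drop the spring gate out of the way, and with the other finger push the drill-bit rack along the chute past it, right up to the end stop. Keep the gate held fully down, clear of the rack, all the while the rack is passing over it; then ease back and lift off so that the gate springs back up behind the rack. Do not ram the rack into the closed gate and do not disturb the other things.

Things in the scene. Friction and masses are not known exactly. Their poses are not given: they have to be found in the camera images.
- chute: Fixed pale wooden chute on a plywood board. Origin: on the table below the chute's centre line, at the gate. +x = the way the rack is to travel, +y = pedal side. In mm here: chute floor z 50, x -205 (open end) to 157; interior y -34 to 34; walls 8 thick, top z 70; end stop face at x 145, top z 95; 14 wide slot at x 0 for the gate. Board x -240 to 175, y -135 to 175, top z 12.
- gate_line (a point): Point on the chute floor's centre line at the middle of the gate (chute frame 0, 0, 50 mm); axes as the chute's. The gate's 8 mm thick steel leaf stands here across the whole chute, 20 mm above the floor when shut, and sinks through the slot when the pedal is pressed.
- gate (a joint): Angle (rad) of the spring gate and its pedal, one part, hinged along the chute at chute-frame y 150, z 79 mm. 0 = shut. Pressing the pedal down increases it: leaf level with the floor at about 0.17, clear below it from 0.20 (aim for 0.23), end of travel 0.27. Takes about 4 N at the pedal's middle; springs shut when let go.
- pedal (a point): Centre of the pedal's top face: flat aluminium strip along the chute on its +y side, 275 mm long (chute-frame x -215 to 60), 62 wide (y 46 to 108), 6 thick, top level at z 82 at rest. A point at y sinks by (150 - y) x joint angle: at y 77 to about z 65 at 0.23 rad. A finger can press it anywhere and slide along it; nothing stands above it.
- rack: Dark wooden drill-bit rack lying loose in the chute upstream of the gate, block 100 (x, along the chute) x 60 (y) x 40 (z) mm with six steel bits standing 18 mm above its top; 0.3 to 0.5 kg. Origin: centre of its underside; +x = its front, towards the gate. Its flat rear face can be pushed anywhere; on the chute floor it spans z 50 to 90 mm.
- rack_front (a point): Centre of the rack's front face, 50 mm ahead of its centre and 20 mm above its underside.
- rack_rear (a point): Centre of the rack's rear face, 50 mm behind its centre and 20 mm above its underside: the face to push.
- glue: Bystander: white glue bottle, 44 mm across, 95 mm tall, on the board beyond the chute. Origin under its centre.
- offcut: Bystander: wood offcut 80 x 38 x 36 mm on the board beyond the chute. Origin under its centre.
- tin: Bystander: small steel tin, 52 mm across, 50 mm tall, on the board beyond the chute. Origin under its centre.
- sander: Bystander: round palm sander, 124 mm across, 96 mm tall. Origin under its centre.
- hammer: Bystander: hammer lying on the table. Origin under its centre.
- screwdriver: Bystander: screwdriver lying on the table. Origin under its centre.
- mug: Bystander: white mug, 80 mm across, 90 mm tall. Origin under its centre.
Not all that is in view belongs to the job. There is more than one size of the rack; the one meant has the size given above.

How it is judged:
By the outcome, as a careful person would: the job done as asked, in the order asked, and still so for the second after the job is handed in, with the robot touching nothing.
It also fails if it takes over 38 s, if anything falls off the work surface, if the arm or the gripper's body presses on something with over 40 N, if the wrist force passes 120 N, or if a joint passes its speed limit or range.

## Working session

There is one attempt and no reset: what is moved stays moved. The work goes in short steps, Python scripts to look and compute and a tool call to move; the robot and the scene stay as the last step left them, time stands still between calls to the robot, and variables do not carry over. Pictures are saved under pics/ and viewed, and the job is handed in when it is done.

Besides the shell and the picture viewer there is one more tool, called after "Request:" as name(argument=value, ...), one argument or row to a line, values as JSON. drive_tool: Moves the arm, as the interface text tells. Its arguments: {"type":"object","properties":{"series":{"type":"array","items":{"type":"array"}},"squeeze":{"type":"number"}},"required":["series"]}

```bash
mkdir -p pics; cat > h.py <<'E'
import numpy as np, cv2
from workcell import env
def grab(n,f):
    d=env.grab_frame(n); cv2.imwrite('pics/'+f+'.png',d['image'][:,:,::-1]); 
    np.savez('pics/'+f+'.npz',**{k:np.array(d[k]) for k in d}); return d
E
python3 - <<'E'
from h import *
print(env.state())
for n in ['scene','top','wrist']:
    d=grab(n,n+'0'); print(n,d['K'],d['origin'],d['orientation'])
a=[cv2.imread(f'pics/{n}0.png') for n in ['scene','top']]
for n in ['scene','top']:
    cv2.imwrite(f'pics/{n}0b.png',cv2.resize(cv2.imread(f'pics/{n}0.png'),(800,600),interpolation=cv2.INTER_CUBIC))
E
```

```text
{'time_s': 0.0, 'qpos': array([-6.97282312e+01,  1.83516097e+01,  8.97066868e+01,  2.47898964e-04,
        7.20439017e+01, -1.14630137e+00]), 'qvel': array([ 0.04651165,  0.06172262,  0.02198052, -0.00425712,  0.16594222,
       -0.03943717]), 'effort': array([ 8.89452367e-04, -4.12459660e+01, -2.31968415e+01,  7.26185599e-02,
        4.58980550e-02, -1.61735711e-04]), 'ee_pos': array([ 209.77042726, -534.74698604,  173.21876146]), 'ee_rot': array([-1.79997720e+02,  1.02173079e-01, -6.85820045e+01]), 'force': array([-0.4251754 , -0.17581421, -0.66748032]), 'torque': array([0.01770979, 0.04042011, 0.04003275]), 'gripper_width': 91.25399364238828}
scene [[418.70969228   0.         261.24696353]
 [  0.         418.70969228 195.79925319]
 [  0.           0.           1.        ]] [ 994.18894658  654.69070446 1002.37215798] [-138.48235752    0.4850555   142.19672314]
top [[475.78312786   0.         258.14327784]
 [  0.         475.78312786 184.77061126]
 [  0.           0.           1.        ]] [ 294.52539761  -10.58525988 1690.50557365] [-173.95823547    0.88043747  -90.04859599]
wrist [[275.33559356   0.         254.86195547]
 [  0.         275.33559356 195.18351682]
 [  0.           0.           1.        ]] [ 282.65523896 -505.04476548  383.72876142] [ 1.63993609e+02  6.36692915e-02 -6.85878279e+01]
```

View pics/scene0b.png

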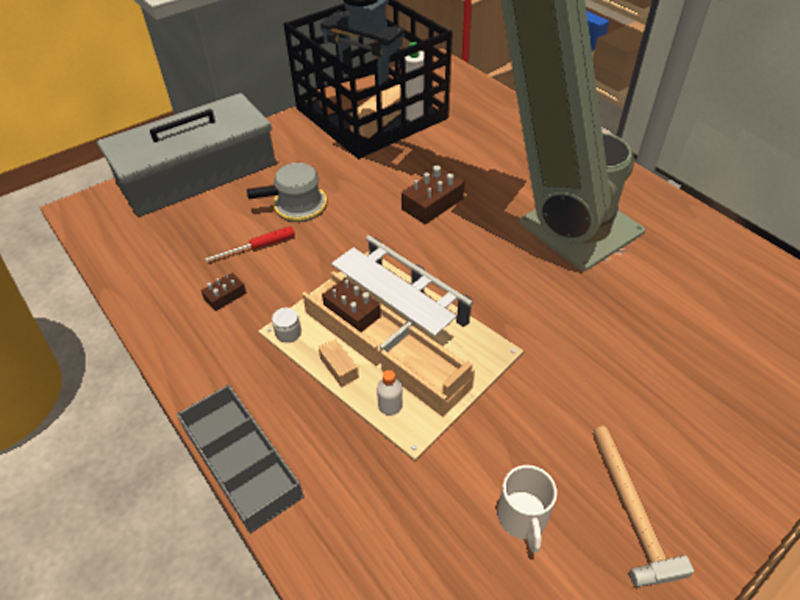

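View pics/top0b.png

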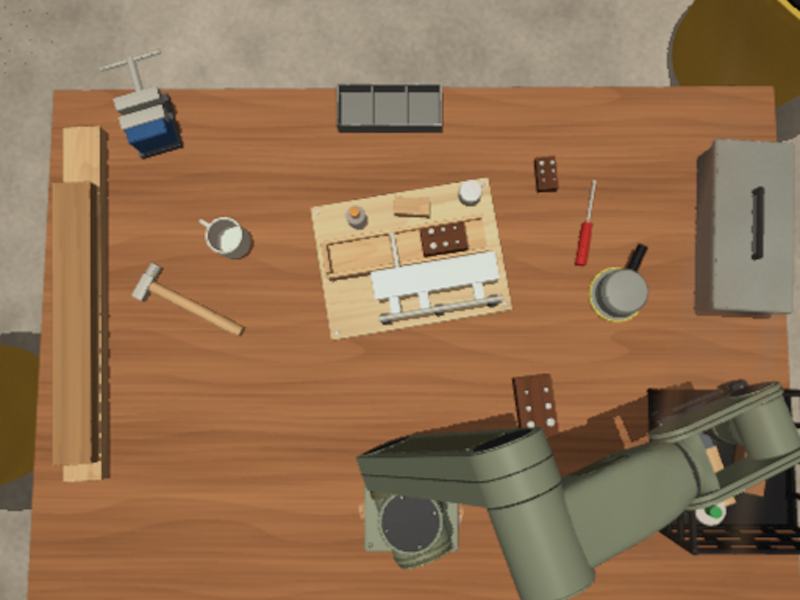

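View pics/wrist0.png

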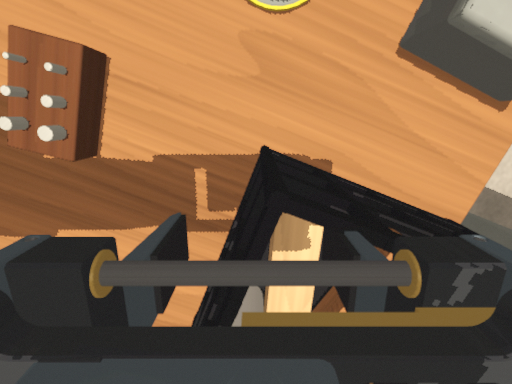

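The racks in the 800x600 top view are a dark one in the chute at (443,238), a small one on the table at (546,173) and a large one near the arm at (535,402). The one in the chute, behind the gate, is the likely target. I'll check its size in a crop.

```bash
python3 - <<'E'
from h import *
a=cv2.imread('pics/top0.png'); c=a[105:225,190:340]; cv2.imwrite('pics/topc.png',cv2.resize(c,(750,600),interpolation=cv2.INTER_CUBIC))
a=cv2.imread('pics/scene0.png'); c=a[145:300,160:340]; cv2.imwrite('pics/scenec.png',cv2.resize(c,(696,600),interpolation=cv2.INTER_CUBIC))
E
```

```text
(no output)
```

View pics/topc.png

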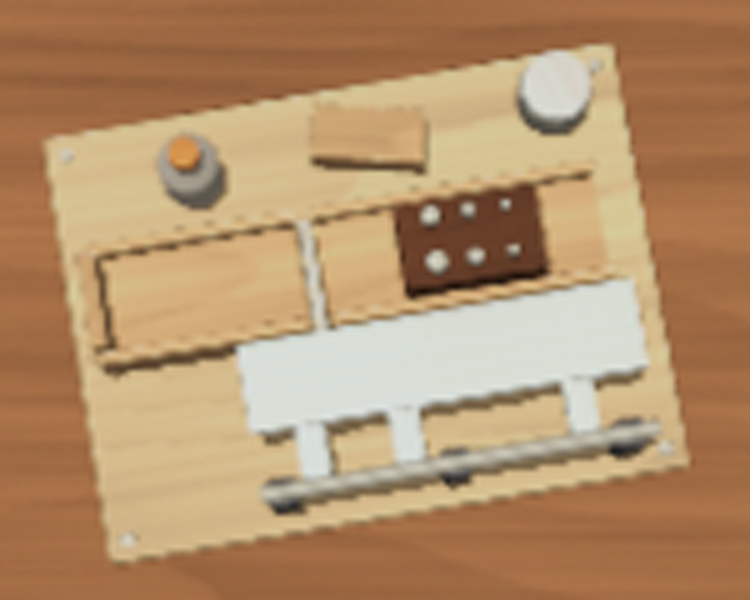

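View pics/scenec.png

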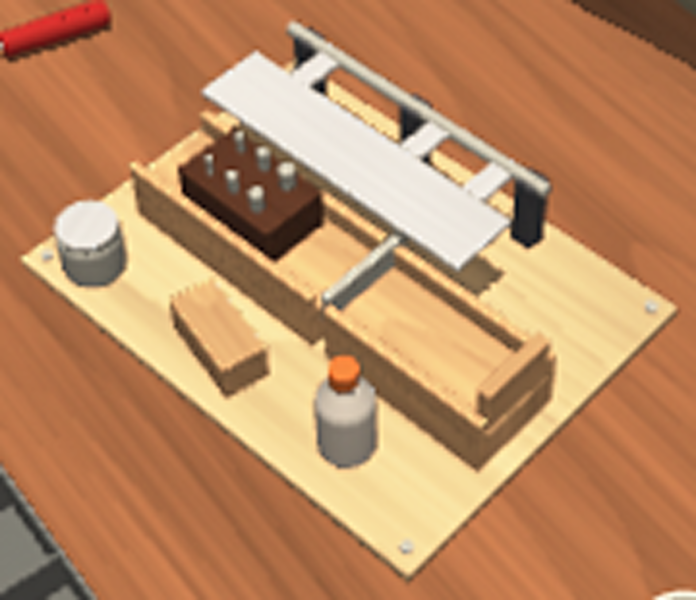

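```bash
cat >> h.py <<'E'
from scipy.spatial.transform import Rotation as Rn
from scipy.optimize import least_squares
def proj(d,P):
    R=Rn.from_euler('xyz',d['orientation'],degrees=True).as_matrix()
    c=(np.atleast_2d(P)-d['origin'])@R; p=c@d['K'].T; return p[:,:2]/p[:,2:]
def T2(p,P):
    a=p[2]; P=np.array(P,float); o=P.copy(); o[:,0]=p[0]+np.cos(a)*P[:,0]-np.sin(a)*P[:,1]; o[:,1]=p[1]+np.sin(a)*P[:,0]+np.cos(a)*P[:,1]; return o
E
python3 - <<'E'
from h import *
t=np.load('pics/top0.npz'); s=np.load('pics/scene0.npz')
ft=lambda u:np.array(u)/5+[190,105]
fs=lambda u:np.array(u)/3.8667+[160,145]
bt=([(175,-135,12),(-240,-135,12),(-240,175,12),(175,175,12),(60,46,82),(60,108,82),(-215,46,82),(-215,108,82)],ft([(45,142),(612,45),(688,463),(113,562),(238,348),(250,432),(632,280),(648,368)]))
bs=([(175,-135,12),(175,175,12),(-240,-135,12),(-215,46,82),(-215,108,82),(60,46,82),(60,108,82)],fs([(408,578),(676,310),(22,260),(203,92),(257,52),(460,266),(508,228)]))
def fit(L,x0):
    f=lambda p:np.concatenate([(proj(d,T2(p,P))-q).ravel() for d,(P,q) in L])
    r=least_squares(f,x0); return r.x,r.fun.reshape(-1,2).round(1)
for L in ([(t,bt)],[(s,bs)],[(t,bt),(s,bs)]):
    x,f=fit(L,[500,-20,1.7]); print(x[:2],np.degrees(x[2])); print(f.tolist())
c=x
rt=([(50,-30,90),(-50,-30,90),(-50,30,90),(50,30,90)],ft([(395,205),(537,183),(548,275),(408,296)]))
rs=([(-50,-30,90),(-50,30,90),(50,30,90),(50,-30,90)],fs([(180,178),(235,128),(323,190),(277,228)]))
for L in ([(t,rt)],[(s,rs)],[(t,rt),(s,rs)]):
    x,f=fit(L,[500,-20,1.7]); print(x[:2],np.degrees(x[2]),f.tolist())
    a=-c[2]; dd=x[:2]-c[:2]; print('in chute',np.cos(a)*dd[0]-np.sin(a)*dd[1],np.sin(a)*dd[0]+np.cos(a)*dd[1])
E
```

```text
[556.6028145   33.90503094] 99.53791251134624
[[-0.3, -0.6], [-0.0, -0.5], [0.5, 0.6], [-0.5, 0.5], [-0.4, -0.4], [0.1, 0.6], [0.3, -0.3], [0.3, -0.1]]
[562.32333332  41.32140227] 99.43520796475921
[[-0.3, 0.3], [0.8, -0.1], [-0.5, -0.4], [-0.5, -0.2], [-0.2, 0.0], [-0.6, 1.1], [1.1, -1.4]]
[559.15745228  37.0556047 ] 99.44234429026187
[[-1.2, -1.4], [-0.8, -1.1], [-0.5, 0.1], [-1.5, -0.3], [-1.4, -1.2], [-0.8, -0.1], [-0.7, -0.9], [-0.6, -0.7], [-0.3, -1.5], [0.6, -1.5], [-0.3, -1.7], [-0.4, -1.3], [-0.1, -1.1], [-0.7, -0.3], [1.0, -2.8]]
[572.73335555 -75.61246638] 98.1389355011133 [[-0.4, 0.4], [0.2, 0.6], [0.7, -0.5], [-0.5, -0.5]]
in chute -113.36874778008254 5.091799140738603
[577.54680245 -66.48367339] 103.32019769914336 [[-0.5, -1.4], [-0.9, 0.1], [1.5, -0.7], [-0.2, 1.8]]
in chute -105.15330932541681 -1.1540557724869736
[574.69545748 -71.73904423] 100.72410931735256 [[-1.8, 0.6], [-1.4, -0.5], [-0.2, -1.8], [-1.1, -0.5], [-0.4, -3.5], [-0.3, -1.5], [1.1, -1.5], [-1.3, 0.4]]
in chute -109.86969861842826 2.520826930247832
```

Request:
drive_tool(
  series=[
    [0,[0,0,-25],[0,0,0]],
    [0,[0,0,-60],[0,0,0]],
    [0,[0,0,-95],[0,0,0]],
    [0,[-20,-40,-110],[0,0,-0.1]],
    [0,[-40,-80,-120],[0,0,-0.2]],
  ],
)

```text
time_s: 0.65
ee_pos: [270.2, -469.0, 295.3]
ee_rot: [-180.0, -0.1, -57.1]
force: [0.6, -0.8, -0.1]
gripper_width: 91.4
```

```bash
cat >> h.py <<'E'
def rel(goal,yaw,s=None):
    "shift in tool axes and rotvec to world TCP goal with tool down at yaw deg"
    s=s or env.state(); R=Rn.from_euler('xyz',s['ee_rot'],degrees=True)
    G=Rn.from_euler('xyz',[180,0,yaw],degrees=True)
    return (R.inv().apply(np.array(goal)-s['ee_pos'])).round(1),(R.inv()*G).as_rotvec().round(4)
E
python3 - <<'E'
from h import *
s=env.state();print(s['time_s'],s['ee_pos'],s['ee_rot']); print(rel([559,-147,290],9.5))
E
```

```text
0.65 [ 270.18804021 -469.03542655  295.34387856] [-1.79996217e+02 -1.23401881e-01 -5.70521427e+01]
(array([-113.2, -417.5,    5.1]), array([ 0.0012, -0.0019, -1.1616]))
```

Request:
drive_tool(
  series=[
    [0.2,[-11,-42,0],[0,0,-0.116]],
    [0.3,[-23,-84,0],[0,0,-0.232]],
    [0.4,[-34,-125,0],[0,0,-0.348]],
    [0.44,[-45,-167,0],[0,0,-0.465]],
    [0.44,[-57,-209,0],[0,0,-0.581]],
  ],
)

```text
time_s: 1.15
ee_pos: [415.2, -306.0, 293.9]
ee_rot: [180.0, 0.0, -23.6]
force: [0.3, -0.5, -0.3]
gripper_width: 53.9
```

```bash
python3 - <<'E'
from h import *
s=env.state();print(s['time_s'],s['ee_pos'],s['ee_rot']); print(rel([559,-147,270],9.5))
E
```

```text
1.15 [ 415.22815562 -306.02520937  293.85753804] [ 1.79999248e+02  1.03714002e-02 -2.35741985e+01]
(array([  68.2, -203.3,   23.8]), array([-0.000e+00,  2.000e-04, -5.773e-01]))
```

Request:
drive_tool(
  series=[
    [0.44,[16,-48,6],[0,0,-0.13]],
    [0.44,[32,-95,12],[0,0,-0.26]],
    [0.44,[48,-142,18],[0,0,-0.39]],
    [0.44,[64,-188,24],[0,0,-0.52]],
    [0.44,[68,-203,24],[0,0,-0.577]],
  ],
)

```text
time_s: 1.65
ee_pos: [560.7, -145.5, 268.1]
ee_rot: [-179.9, 0.1, 9.7]
force: [-0.5, -1.0, -1.0]
gripper_width: 51.2
```

```bash
python3 - <<'E'
from h import *
d=grab('wrist','w1')
s=env.state();print(s['time_s'],s['ee_pos'],s['ee_rot'],s['gripper_width']); print(d['origin'],d['orientation'])
cv2.imwrite('pics/w1b.png',cv2.resize(cv2.imread('pics/w1.png'),(800,600),interpolation=cv2.INTER_CUBIC))
E
```

```text
1.7 [ 561.09214997 -145.06822502  268.40473367] [-1.79837800e+02  3.14003929e-02  9.71930246e+00] 50.97002462187857
[548.08814383 -67.43533086 478.70883553] [1.64112134e+02 8.36035978e-02 9.65966924e+00]
```

View pics/w1b.png

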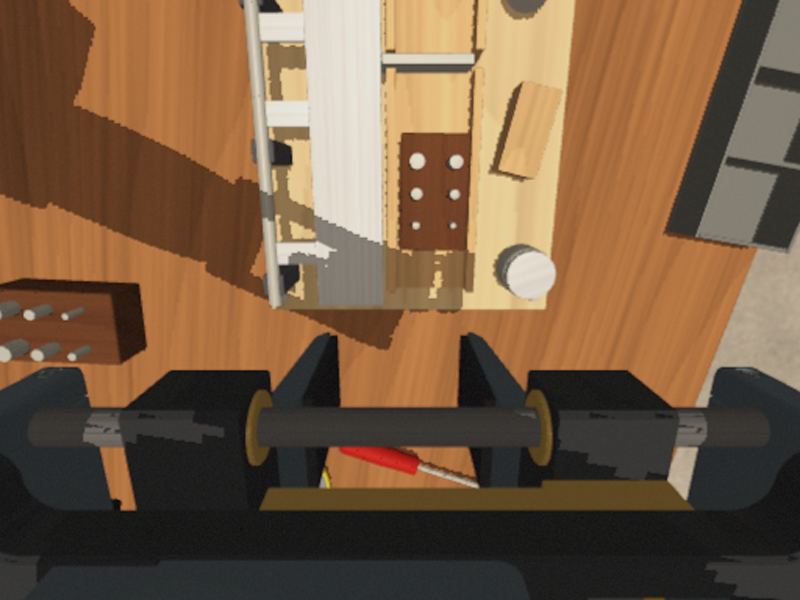

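```bash
python3 - <<'E'
from h import *
a=cv2.imread('pics/w1.png'); cv2.imwrite('pics/w1c.png',cv2.resize(a[20:205,160:360],(800,740),interpolation=cv2.INTER_CUBIC)[:600]); cv2.imwrite('pics/w1d.png',cv2.resize(a[120:210,160:360],(800,360),interpolation=cv2.INTER_CUBIC))
E
```

```text
(no output)
```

View pics/w1c.png

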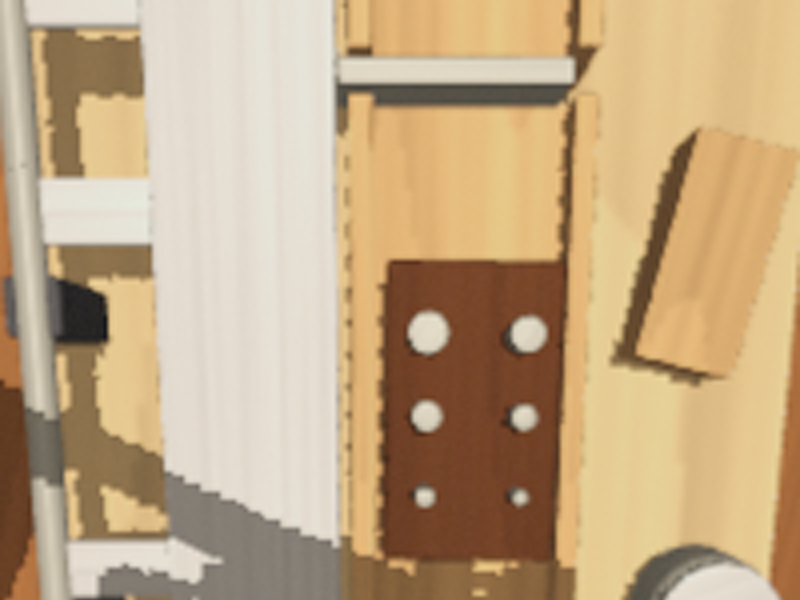

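View pics/w1d.png

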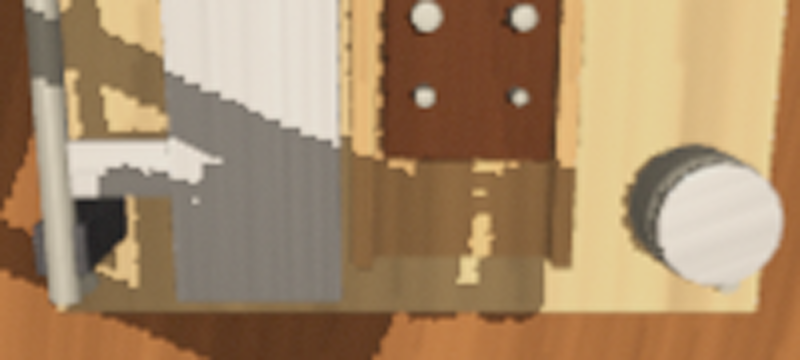

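```bash
python3 - <<'E'
from h import *
w=np.load('pics/w1.npz')
fc=lambda u:(np.array(u,float)+.5)/4-.5+[160,20]
fd=lambda u:(np.array(u,float)+.5)/4-.5+[160,120]
P=[(-215,108,82),(-215,46,82),(-240,-135,12),(-205,42,70),(-205,34,70),(-205,-34,70),(-205,-42,70),(-7,-34,70),(-7,-42,70),(-7,42,70),(-7,34,70)]
q=np.vstack([fd([(177,301),(341,300),(757,311),(350,268),(372,268),(553,266),(573,266)]),fc([(577,95),(598,95),(350,95),(374,95)])])
def fit(P,q,x0=[559,37,1.73]):
    r=least_squares(lambda p:(proj(w,T2(p,P))-q).ravel(),x0); return r.x,r.fun.reshape(-1,2).round(1).tolist()
c,f=fit(P,q); print(c[:2],np.degrees(c[2]),f)
rp=[(50,30,90),(50,-30,90),(-50,-30,90),(-50,30,90)]
x,f=fit(rp,fc([(388,262),(566,262),(556,558),(383,557)])); print(x[:2],np.degrees(x[2]),f)
a=-c[2]; dd=x[:2]-c[:2]; print('in chute',np.cos(a)*dd[0]-np.sin(a)*dd[1],np.sin(a)*dd[0]+np.cos(a)*dd[1])
# where TCP in chute
s=env.state(); dd=s['ee_pos'][:2]-c[:2]; print('tcp',np.cos(a)*dd[0]-np.sin(a)*dd[1],np.sin(a)*dd[0]+np.cos(a)*dd[1])
np.save('chute.npy',c)
E
```

```text
[561.13266775  38.22792772] 99.65159592102312 [[-0.3, 0.3], [0.1, 0.6], [0.1, 0.7], [0.7, 0.2], [0.4, 0.2], [-0.4, 0.7], [-0.2, 0.7], [-0.1, -0.6], [0.6, -0.6], [-0.4, -0.6], [-0.4, -0.6]]
[580.0408475  -70.91887195] 99.50443575070916 [[-0.5, -0.9], [0.5, -0.8], [-0.4, 0.9], [0.4, 1.0]]
in chute -110.77195769024952 -0.34136324598612333
tcp -180.69488674131244 30.77075161857392
```

Request:
drive_tool(
  series=[
    [0.44,[0,7,35],[0,0,0]],
    [0.44,[0,7,75],[0,0,0]],
    [0.44,[0,7,115],[0,0,0]],
    [0.44,[0,7,150],[0,0,0]],
    [0.44,[0,7,165],[0,0,0]],
  ],
)

```text
time_s: 2.2
ee_pos: [556.6, -156.3, 101.4]
ee_rot: [-179.9, 0.4, 9.1]
force: [1.5, -0.2, 0.3]
gripper_width: 50.5
```

```bash
cat >> h.py <<'E'
def tc(s=None):
    s=s or env.state(); c=np.load('chute.npy'); dd=s['ee_pos'][:2]-c[:2]; a=-c[2]
    print('t',s['time_s'],'tcp chute',np.cos(a)*dd[0]-np.sin(a)*dd[1],np.sin(a)*dd[0]+np.cos(a)*dd[1],s['ee_pos'][2],'rot',s['ee_rot'],'F',s['force'],s['gripper_width'])
E
python3 - <<'E'
from h import *
d=grab('wrist','w2');tc()
cv2.imwrite('pics/w2b.png',cv2.resize(cv2.imread('pics/w2.png'),(800,600),interpolation=cv2.INTER_CUBIC))
E
```

```text
t 2.25 tcp chute -190.78084071020234 37.65182369428918 100.16399448949693 rot [-179.80227032    0.47395158    9.12437873] F [ 0.54125608  0.33438526 -1.47393331] 51.292182964456245
```

View pics/w2b.png

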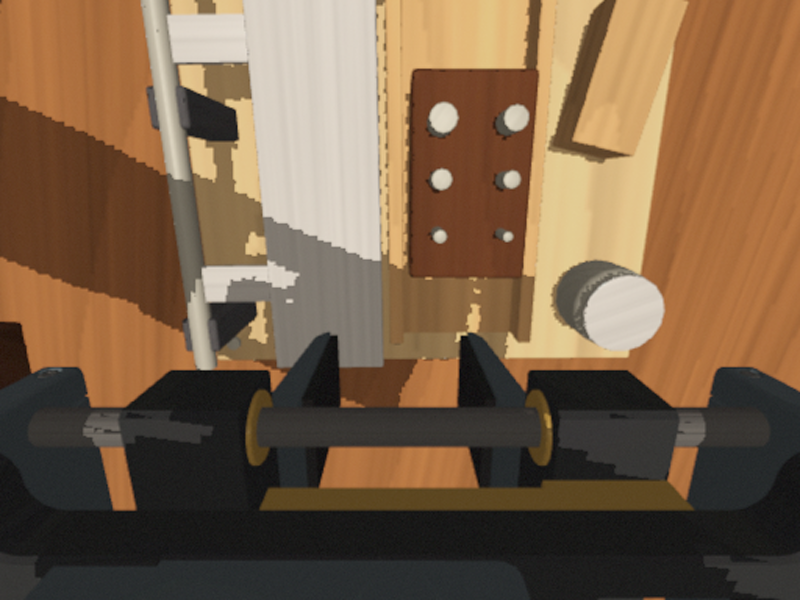

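Request:
drive_tool(
  series=[
    [0.44,[2,0,0],[0,0,0]],
    [0.44,[4,0,0],[0,0,-0.005]],
    [0.44,[5,0,0],[0,0,-0.01]],
    [0.44,[5,0,0],[0,0,-0.01]],
    [0.44,[5,0,0],[0,0,-0.01]],
  ],
)

```text
time_s: 2.75
ee_pos: [565.1, -155.6, 105.8]
ee_rot: [180.0, -0.1, 9.8]
force: [0.2, -0.1, 0.2]
gripper_width: 50.9
```

```bash
python3 - <<'E'
from h import *
d=grab('wrist','w3');tc()
s=env.state();R=Rn.from_euler('xyz',s['ee_rot'],degrees=True)
for p in [(-25,-16,0),(25,-16,0),(-39,-16,0),(39,-16,0)]: print(p,proj(d,s['ee_pos']+R.apply(p))*1.5625)
c=np.load('chute.npy')
for P in [(-215,108,82),(-215,46,82),(-205,34,70),(-205,-34,70)]: print(P,proj(d,T2(c,[P]))*1.5625)
cv2.imwrite('pics/w3b.png',cv2.resize(cv2.imread('pics/w3.png'),(800,600),interpolation=cv2.INTER_CUBIC))
E
```

```text
t 2.8 tcp chute -191.60883282902043 28.727447208923575 105.60845963045904 rot [ 1.79969364e+02 -4.73132889e-02  9.80051285e+00] F [ 0.00343225  0.65448666 -1.03829073] 51.07748129293505
(-25, -16, 0) [[348.21319579 310.50950958]]
(25, -16, 0) [[446.00423479 310.487102  ]]
(-39, -16, 0) [[320.82886168 310.51578436]]
(39, -16, 0) [[473.38288288 310.48082853]]
(-215, 108, 82) [[262.52712182 362.66508278]]
(-215, 46, 82) [[367.8019158  362.85379253]]
(-205, 34, 70) [[388.51896053 339.74636457]]
(-205, -34, 70) [[499.9994039  339.95741229]]
```

View pics/w3b.png

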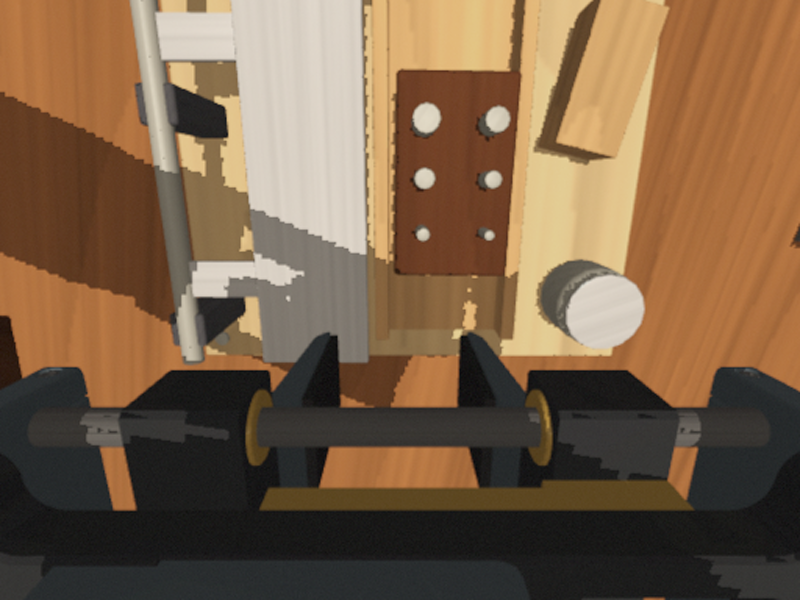

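```bash
python3 - <<'E'
from h import *
a=cv2.imread('pics/w3.png'); cv2.imwrite('pics/w3c.png',cv2.resize(a[170:320,150:350],(800,600),interpolation=cv2.INTER_NEAREST))
grab('scene','s3')
a=cv2.imread('pics/s3.png'); cv2.imwrite('pics/s3c.png',cv2.resize(a[100:250,150:350],(800,600),interpolation=cv2.INTER_CUBIC))
E
```

```text
(no output)
```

View pics/w3c.png

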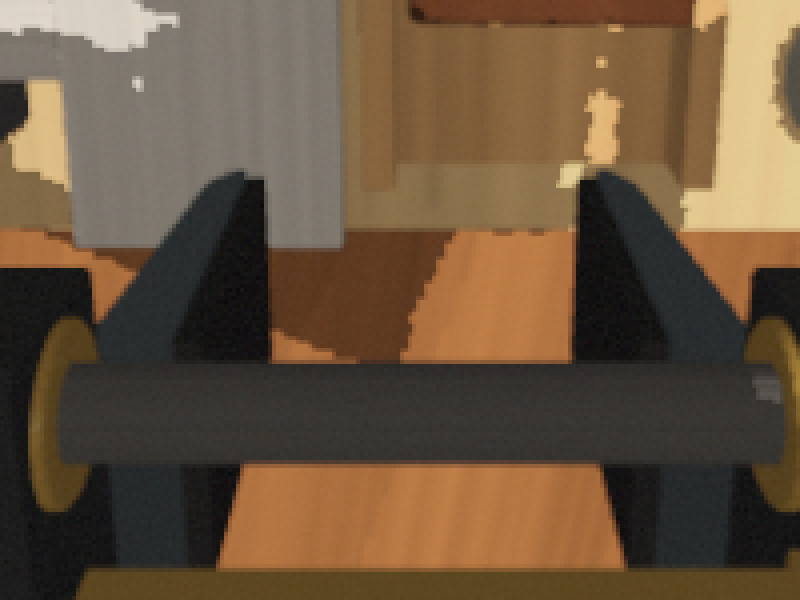

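View pics/s3c.png

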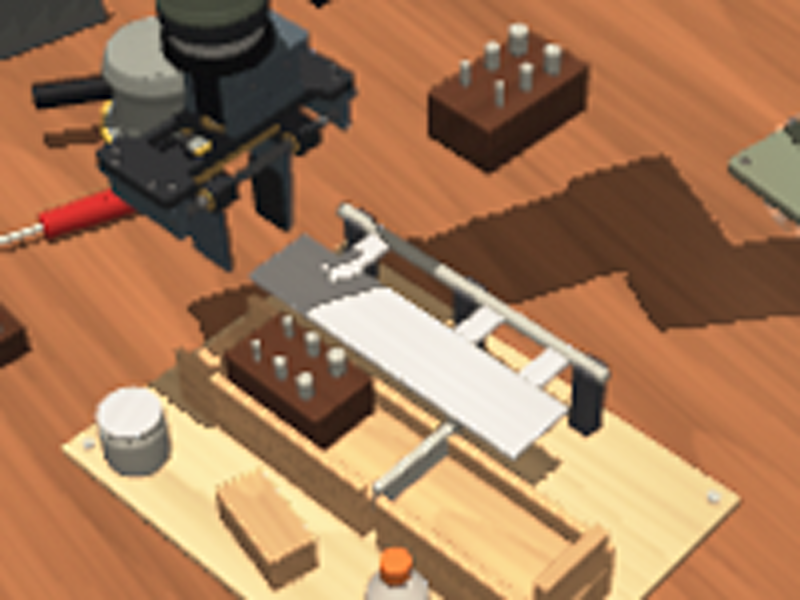

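```bash
python3 - <<'E'
from h import *
s=env.state();R=Rn.from_euler('xyz',s['ee_rot'],degrees=True)
d=np.load('pics/s3.npz');w=np.load('pics/w3.npz')
for p in [(-25,-16,0),(-25,0,0),(-25,16,0),(25,-16,0),(25,0,0),(25,16,0),(25,0,-40)]:
    P=s['ee_pos']+R.apply(p); print(p,((proj(d,P)-[150,100])*4).round(),((proj(w,P)-[150,170])*4).round())
E
```

```text
(-25, -16, 0) [[286. 269.]] [[291. 115.]]
(-25, 0, 0) [[272. 259.]] [[294. 190.]]
(-25, 16, 0) [[257. 250.]] [[296. 262.]]
(25, -16, 0) [[238. 304.]] [[541. 114.]]
(25, 0, 0) [[223. 294.]] [[539. 190.]]
(25, 16, 0) [[209. 284.]] [[537. 262.]]
(25, 0, -40) [[218. 256.]] [[564. 273.]]
```

```bash
python3 - <<'E'
from h import *
s=env.state();R=Rn.from_euler('xyz',s['ee_rot'],degrees=True)
d=np.load('pics/s3.npz');w=np.load('pics/w3.npz')
for us,uw in [((230,270),(590,172)),((290,228),(240,172)),((290,228),(267,180))]:
    f=lambda X:np.r_[proj(d,X)[0]-np.array(us)/4-[150,100],proj(w,X)[0]-np.array(uw)/4-[150,170]]
    r=least_squares(f,s['ee_pos']); print(r.x,r.fun.round(1),'tool',R.inv().apply(r.x-s['ee_pos']).round(1))
t=grab('top','t3')
a=cv2.imread('pics/t3.png'); cv2.imwrite('pics/t3c.png',cv2.resize(a[105:225,240:390],(750,600),interpolation=cv2.INTER_CUBIC))
E
```

```text
[ 590.06417616 -132.79240158  145.15539836] [0.1 0.1 0.  0. ] tool [ 28.7 -18.  -39.7]
[ 533.51340841 -141.35657473  148.14379518] [-0.5 -0.1 -0.1 -0.1] tool [-28.5 -19.2 -42.7]
[ 538.23581863 -140.16576221  152.53090642] [-1.7 -0.2 -0.2 -0.3] tool [-23.6 -19.6 -47.1]
```

View pics/t3c.png

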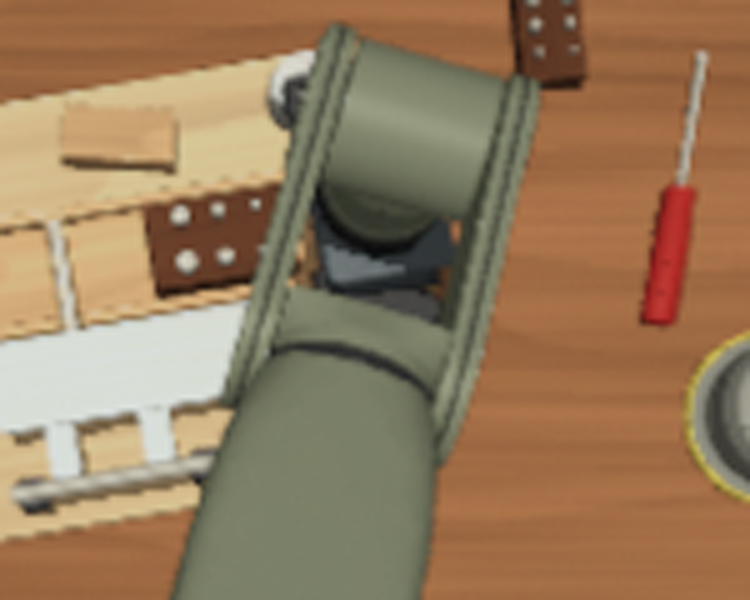

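Request:
drive_tool(
  series=[
    [0.44,[0,0,8],[0,0,0]],
    [0.44,[0,0,14],[0,0,0]],
    [0.44,[0,0,20],[0,0,0]],
    [0.44,[0,0,26],[0,0,0]],
    [0.44,[0,0,30],[0,0,0]],
  ],
)

```text
time_s: 3.4
ee_pos: [564.3, -155.3, 74.1]
ee_rot: [-180.0, 0.1, 9.8]
force: [0.4, -1.1, 0.4]
gripper_width: 51.2
```

```bash
python3 - <<'E'
from h import *
tc();d=grab('scene','s4');tc()
a=cv2.imread('pics/s4.png'); cv2.imwrite('pics/s4c.png',cv2.resize(a[100:250,150:350],(800,600),interpolation=cv2.INTER_CUBIC))
E
```

```text
t 3.4 tcp chute -191.3593044515236 29.308416067490132 74.10578616079033 rot [-1.79975425e+02  6.06817716e-02  9.79911059e+00] F [ 0.44597548 -1.07238347  0.42950338] 51.17106511143774
t 3.45 tcp chute -191.22376833593725 29.588273789819716 73.6741087581315 rot [-1.79953223e+02  1.04761863e-01  9.79710290e+00] F [ 0.04187148  0.40932388 -0.04417202] 51.145367253159826
```

View pics/s4c.png

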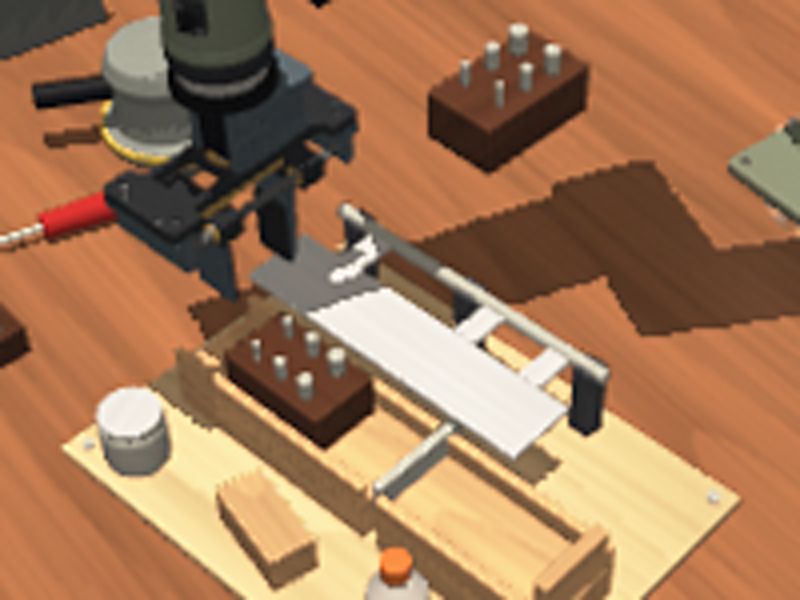

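```bash
python3 - <<'E'
from h import *
a=cv2.imread('pics/s4.png'); cv2.imwrite('pics/s4d.png',cv2.resize(a[110:180,165:255],(771,600),interpolation=cv2.INTER_CUBIC))
E
```

```text
(no output)
```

View pics/s4d.png

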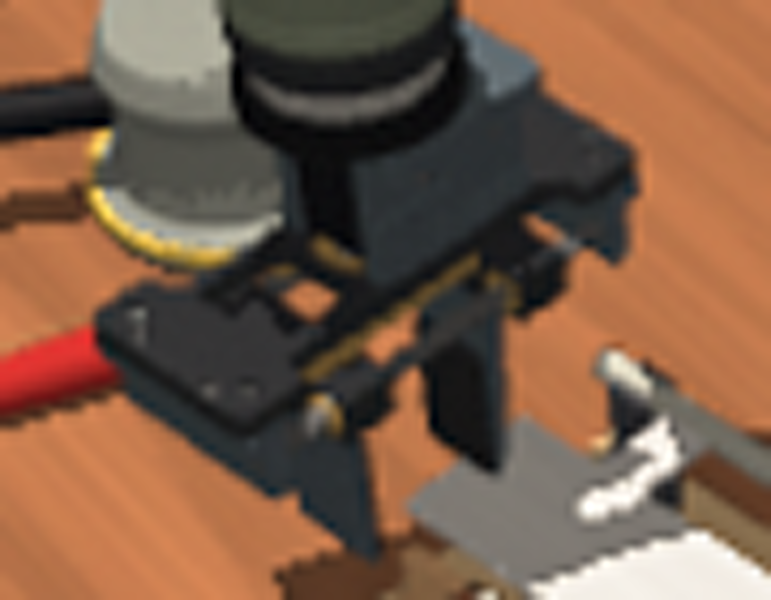

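Request:
drive_tool(
  series=[
    [0.44,[0,0,10],[0,0,0]],
    [0.44,[0,0,20],[0,0,0]],
    [0.44,[0,0,25],[0,0,0]],
    [0.44,[0,0,27],[0,0,0]],
    [0.44,[0,0,28],[0,0,0]],
  ],
)

```text
time_s: 3.95
ee_pos: [564.7, -155.4, 46.7]
ee_rot: [-180.0, 0.0, 9.8]
force: [0.2, -0.5, 0.3]
gripper_width: 51.2
```

```bash
python3 - <<'E'
from h import *
tc();d=grab('scene','s5');tc()
a=cv2.imread('pics/s5.png'); cv2.imwrite('pics/s5c.png',cv2.resize(a[130:230,190:320],(780,600),interpolation=cv2.INTER_CUBIC))
E
```

```text
t 3.95 tcp chute -191.5029879094868 28.9752603987839 46.74409114051764 rot [-1.79997091e+02  1.59327309e-02  9.80027457e+00] F [ 0.16665275 -0.50507981  0.29802897] 51.24607260299606
t 4.0 tcp chute -191.56992069252087 28.909213883594738 46.86506862373984 rot [1.79996969e+02 4.56408085e-03 9.79688670e+00] F [-0.18195637  0.77877542 -1.00350874] 50.97551742078243
```

View pics/s5c.png

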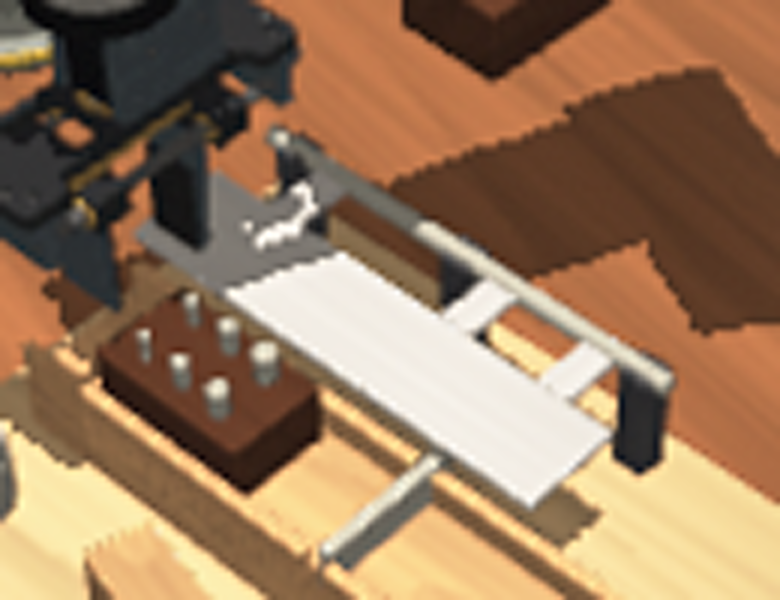

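Request:
drive_tool(
  series=[
    [0.44,[0,0,1.5],[0,0,0]],
    [0.44,[0,0,3],[0,0,0]],
    [0.44,[0,0,4.5],[0,0,0]],
    [0.44,[0,0,6],[0,0,0]],
    [0.44,[0,0,7.5],[0,0,0]],
  ],
)

```text
time_s: 4.5
ee_pos: [564.9, -155.5, 39.8]
ee_rot: [180.0, -0.0, 9.8]
force: [-0.7, -0.3, 2.2]
gripper_width: 51.3
```

Request:
drive_tool(
  series=[
    [0.44,[0,0,2],[0,0,0]],
    [0.44,[0,0,4],[0,0,0]],
    [0.44,[0,0,6],[0,0,0]],
    [0.44,[0,0,6],[0,0,0]],
    [0.44,[0,0,6],[0,0,0]],
  ],
)

```text
time_s: 5.0
ee_pos: [564.7, -155.5, 33.5]
ee_rot: [180.0, 0.0, 9.8]
force: [-0.9, 0.7, 2.1]
gripper_width: 51.1
```

```bash
python3 - <<'E'
from h import *
tc();d=grab('scene','s6');tc()
a=cv2.imread('pics/s6.png'); cv2.imwrite('pics/s6c.png',cv2.resize(a[130:230,190:320],(780,600),interpolation=cv2.INTER_CUBIC))
E
```

```text
t 5.0 tcp chute -191.59748656772882 28.95716526948312 33.54198382098664 rot [1.79993570e+02 4.28628302e-03 9.79742864e+00] F [-0.92079378  0.67668444  2.14374137] 51.134723433195774
t 5.05 tcp chute -191.57574236269497 28.95897236685464 33.575803206016126 rot [1.79992652e+02 3.94731366e-03 9.79936504e+00] F [-1.94107333  0.40554223  2.21717578] 51.06689846100921
```

View pics/s6c.png

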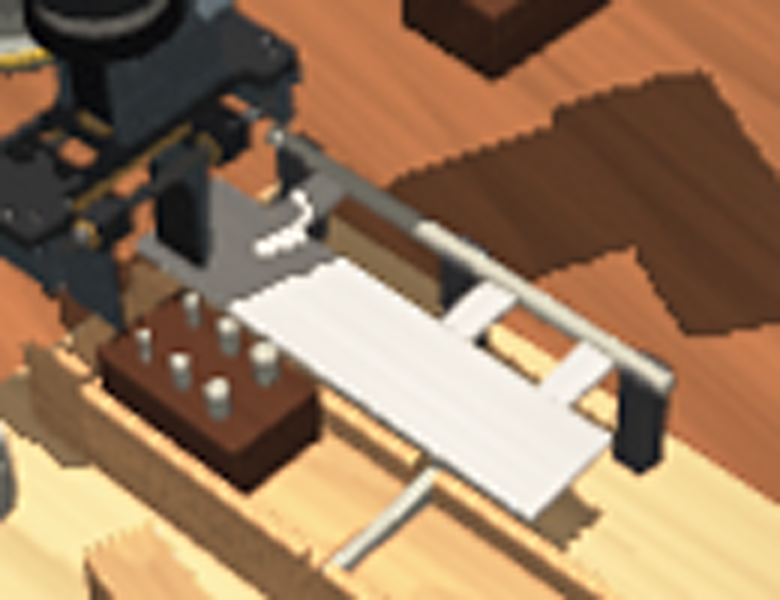

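Request:
drive_tool(
  series=[
    [0.44,[0,0,3],[0,0,0]],
    [0.44,[0,0,6],[0,0,0]],
    [0.44,[0,0,9],[0,0,0]],
    [0.44,[0,0,11],[0,0,0]],
    [0.44,[0,0,11],[0,0,0]],
  ],
)

```text
time_s: 5.55
ee_pos: [564.5, -155.4, 22.2]
ee_rot: [-180.0, 0.0, 9.8]
force: [-0.8, -1.4, 3.6]
gripper_width: 50.9
```

```bash
python3 - <<'E'
from h import *
tc();d=grab('scene','s7');w=grab('wrist','w7');tc()
a=cv2.imread('pics/s7.png'); cv2.imwrite('pics/s7c.png',cv2.resize(a[130:230,190:320],(780,600),interpolation=cv2.INTER_CUBIC))
cv2.imwrite('pics/w7b.png',cv2.resize(cv2.imread('pics/w7.png'),(800,600),interpolation=cv2.INTER_CUBIC))
E
```

```text
t 5.55 tcp chute -191.47593875395413 29.193899705534136 22.178556778646872 rot [-1.79990051e+02  3.59091269e-02  9.79562492e+00] F [-0.75739145 -1.37043573  3.57949276] 50.88254809042032
t 5.65 tcp chute -191.48785653023145 29.040398920936557 22.495665582437645 rot [-1.79994674e+02  1.75419006e-02  9.79567358e+00] F [-1.90914219 -0.13082041  3.57483765] 51.06923619669832
```

View pics/s7c.png

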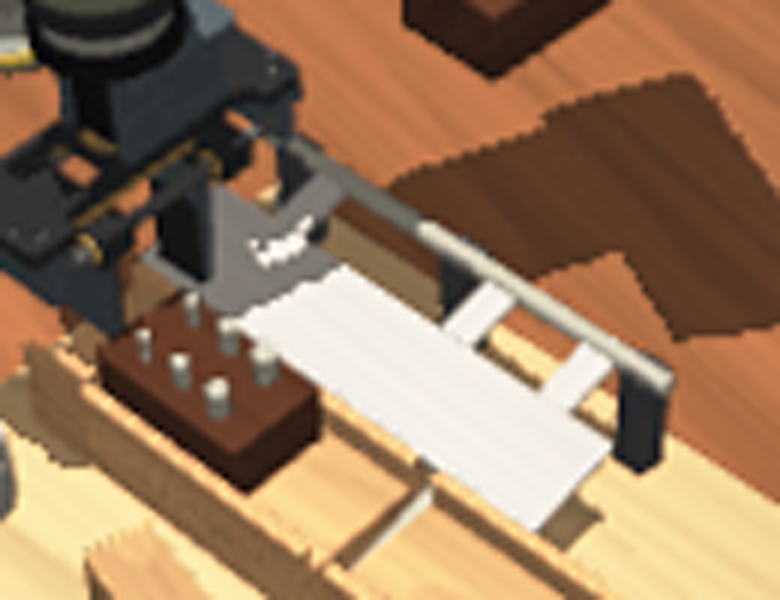

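View pics/w7b.png

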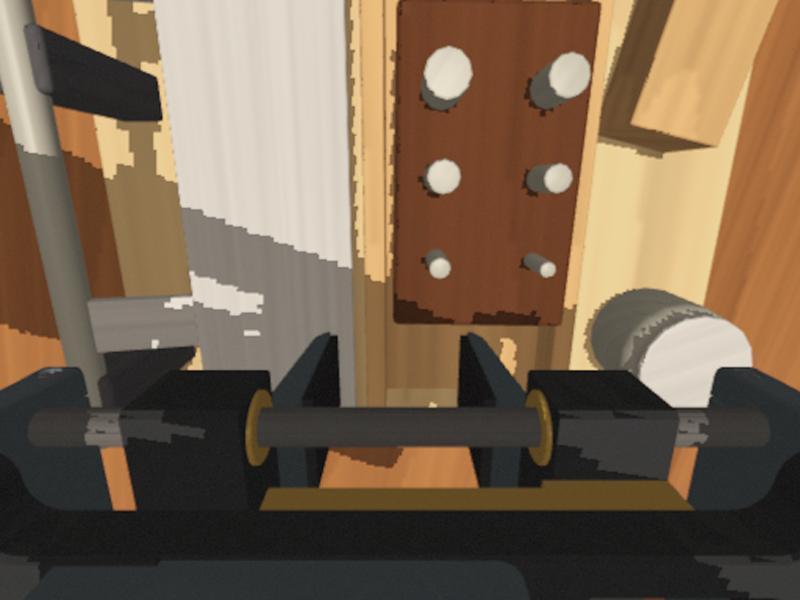

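```bash
python3 - <<'E'
from h import *
d=np.load('pics/s7.npz'); c=np.load('chute.npy')
for th in [0,.1,.15,.2,.23,.27]:
    o=[]
    for x,y,z in [(60,46,82),(60,108,82),(-4,0,70),(-4,34,70),(-4,-34,70)]:
        dy,dz=y-150,z-79; P=(x,150+np.cos(th)*dy-np.sin(th)*dz,79+np.sin(th)*dy+np.cos(th)*dz); o.append(((proj(d,T2(c,[P]))[0]-[190,130])*6).round().tolist())
    print(th,o)
for n in '57':
    a=cv2.imread(f'pics/s{n}.png'); cv2.imwrite(f'pics/z{n}.png',cv2.resize(a[185:230,235:300],(780,540),interpolation=cv2.INTER_CUBIC))
E
```

```text
0 [[528.0, 504.0], [612.0, 430.0], [363.0, 505.0], [411.0, 465.0], [313.0, 547.0]]
0.1 [[528.0, 517.0], [612.0, 436.0], [366.0, 523.0], [414.0, 478.0], [318.0, 568.0]]
0.15 [[528.0, 524.0], [612.0, 438.0], [369.0, 531.0], [416.0, 484.0], [321.0, 578.0]]
0.2 [[529.0, 529.0], [612.0, 441.0], [371.0, 538.0], [418.0, 490.0], [324.0, 587.0]]
0.23 [[530.0, 533.0], [612.0, 442.0], [373.0, 542.0], [419.0, 493.0], [327.0, 592.0]]
0.27 [[531.0, 537.0], [612.0, 444.0], [376.0, 547.0], [421.0, 497.0], [331.0, 598.0]]
```

View pics/z5.png

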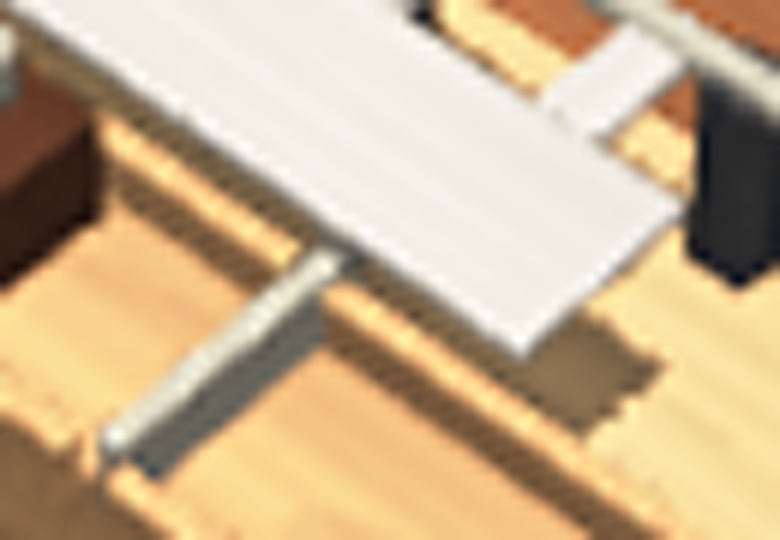

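View pics/z7.png

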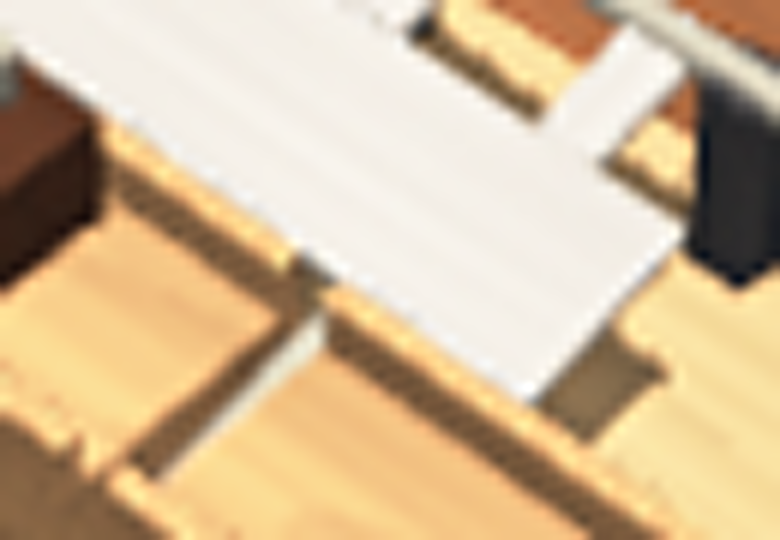

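Request:
drive_tool(
  series=[
    [0.44,[0,-2,0.5],[0,0,0]],
    [0.44,[0,-5,1],[0,0,0]],
    [0.44,[0,-9,1],[0,0,0]],
    [0.44,[0,-13,1],[0,0,0]],
    [0.44,[0,-17,1],[0,0,0]],
  ],
)

```text
time_s: 6.15
ee_pos: [562.7, -139.0, 21.9]
ee_rot: [179.9, -0.1, 9.8]
force: [1.2, -3.7, 3.0]
gripper_width: 51.3
```

Request:
drive_tool(
  series=[
    [0.44,[0,-4,0],[0,0,0]],
    [0.44,[0,-9,0],[0,0,0]],
    [0.44,[0,-14,0],[0,0,0]],
    [0.44,[0,-19,0],[0,0,0]],
    [0.44,[0,-24,0],[0,0,0]],
  ],
)

```text
time_s: 6.65
ee_pos: [558.2, -115.0, 21.9]
ee_rot: [179.9, -0.1, 9.8]
force: [2.0, -4.8, 5.1]
gripper_width: 51.4
```

```bash
python3 - <<'E'
from h import *
tc();d=grab('scene','s8');w=grab('wrist','w8');tc()
a=cv2.imread('pics/s8.png'); cv2.imwrite('pics/s8c.png',cv2.resize(a[130:230,190:320],(780,600),interpolation=cv2.INTER_CUBIC))
cv2.imwrite('pics/w8b.png',cv2.resize(cv2.imread('pics/w8.png'),(800,600),interpolation=cv2.INTER_CUBIC))
E
```

```text
t 6.65 tcp chute -150.57315974640568 28.63119763831605 21.907745558413875 rot [ 1.79943292e+02 -5.82453655e-02  9.80555390e+00] F [ 1.96717735 -4.82321341  5.12575342] 51.428153737419045
t 6.75 tcp chute -149.6829258038464 28.79639010752494 21.749977327827427 rot [-1.79972569e+02 -3.25717818e-02  9.81265546e+00] F [ 1.34911269 -2.66134972  2.81028988] 51.3185025465974
```

View pics/s8c.png

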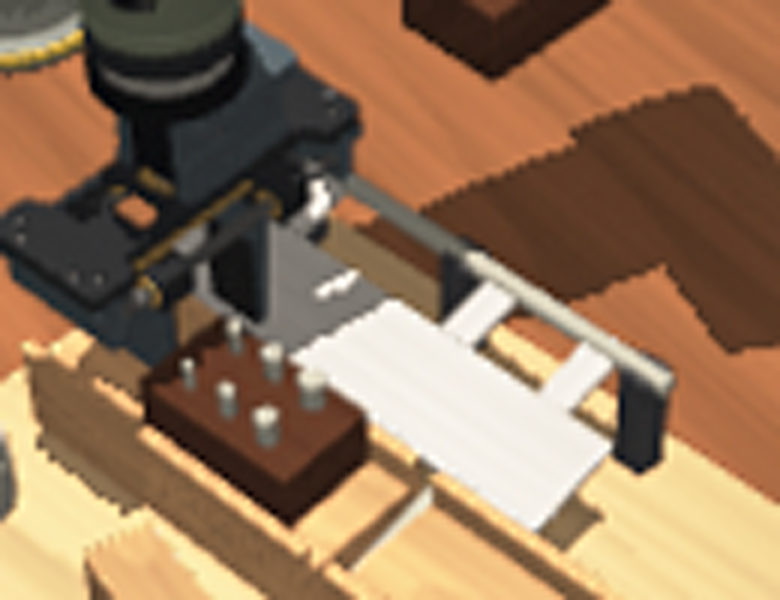

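View pics/w8b.png

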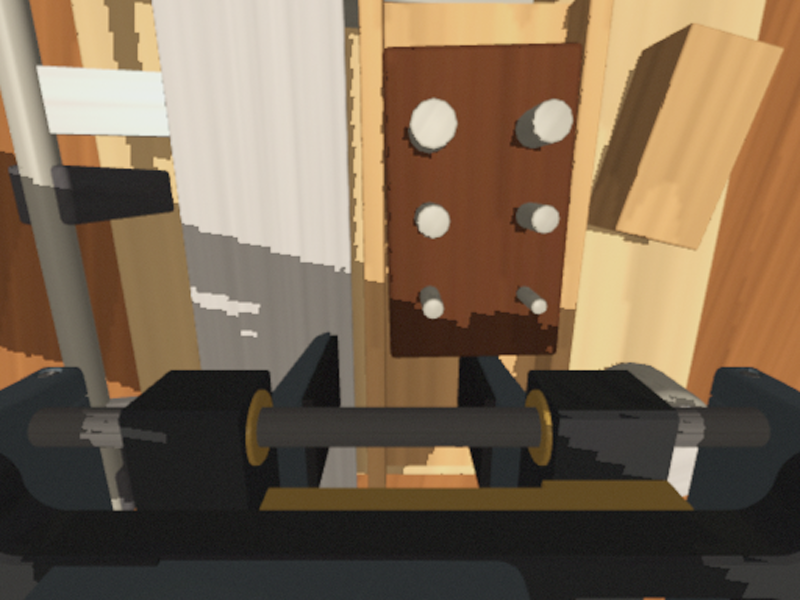

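Request:
drive_tool(
  series=[
    [0.44,[0,-6,0],[0,0,0]],
    [0.44,[0,-12,0],[0,0,0]],
    [0.44,[0,-18,0],[0,0,0]],
    [0.44,[0,-24,0],[0,0,0]],
    [0.44,[0,-30,0],[0,0,0]],
  ],
)

```text
time_s: 7.25
ee_pos: [552.8, -85.7, 21.7]
ee_rot: [179.9, -0.0, 9.8]
force: [0.4, -4.8, 4.1]
gripper_width: 51.1
```

Request:
drive_tool(
  series=[
    [0.44,[0,-6,0],[0,0,0]],
    [0.44,[0,-12,0],[0,0,0]],
    [0.44,[0,-18,0],[0,0,0]],
    [0.44,[0,-24,0],[0,0,0]],
    [0.44,[0,-30,0],[0,0,0]],
  ],
)

```text
time_s: 7.75
ee_pos: [547.9, -56.3, 21.9]
ee_rot: [179.9, -0.0, 9.8]
force: [2.0, -5.2, 5.4]
gripper_width: 50.8
```

```bash
python3 - <<'E'
from h import *
tc();d=grab('scene','s9');w=grab('wrist','w9');tc()
a=cv2.imread('pics/s9.png'); cv2.imwrite('pics/s9c.png',cv2.resize(a[130:260,190:340],(692,600),interpolation=cv2.INTER_CUBIC))
cv2.imwrite('pics/w9b.png',cv2.resize(cv2.imread('pics/w9.png'),(800,600),interpolation=cv2.INTER_CUBIC))
E
```

```text
t 7.75 tcp chute -90.94839965930784 28.89083942944746 21.88158859873147 rot [ 1.79930654e+02 -4.47107488e-02  9.80286751e+00] F [ 1.96385536 -5.22994841  5.38524525] 50.82666333878813
t 7.85 tcp chute -89.9277994794198 29.101676774134603 21.66252358301003 rot [-1.79977657e+02 -1.58163517e-02  9.80493980e+00] F [ 2.1323915  -1.74735382  3.57614775] 51.30644907861492
```

View pics/s9c.png

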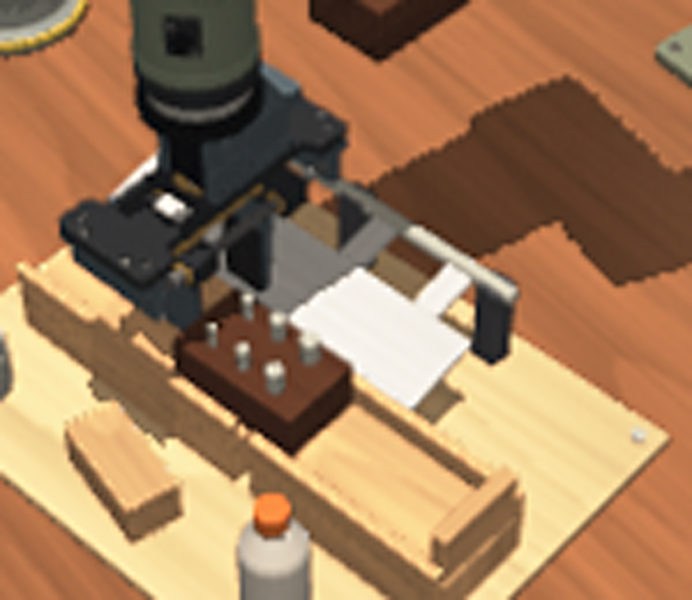

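View pics/w9b.png

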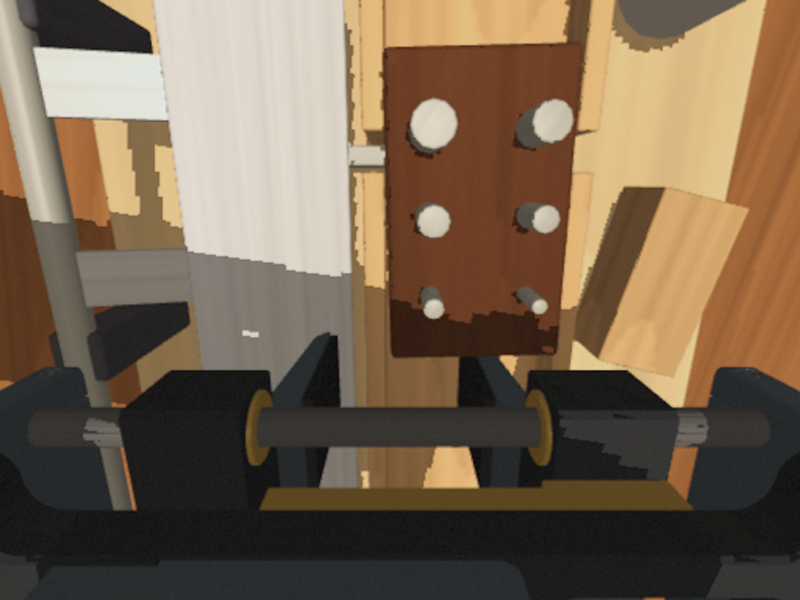

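Request:
drive_tool(
  series=[
    [0.44,[0,-6,0],[0,0,0]],
    [0.44,[0,-12,0],[0,0,0]],
    [0.44,[0,-18,0],[0,0,0]],
    [0.44,[0,-24,0],[0,0,0]],
    [0.44,[0,-30,0],[0,0,0]],
  ],
)

```text
time_s: 8.35
ee_pos: [542.5, -26.8, 21.7]
ee_rot: [179.9, -0.0, 9.8]
force: [2.4, -5.4, 5.4]
gripper_width: 51.0
```

Request:
drive_tool(
  series=[
    [0.44,[0,-6,0],[0,0,0]],
    [0.44,[0,-12,0],[0,0,0]],
    [0.44,[0,-18,0],[0,0,0]],
    [0.44,[0,-24,0],[0,0,0]],
    [0.44,[0,-30,0],[0,0,0]],
  ],
)

```text
time_s: 8.85
ee_pos: [537.3, 2.7, 21.6]
ee_rot: [179.9, 0.0, 9.8]
force: [2.8, -5.7, 5.4]
gripper_width: 50.9
```

Request:
drive_tool(
  series=[
    [0.44,[0,-6,0],[0,0,0]],
    [0.44,[0,-12,0],[0,0,0]],
    [0.44,[0,-18,0],[0,0,0]],
    [0.44,[0,-24,0],[0,0,0]],
    [0.44,[0,-30,0],[0,0,0]],
  ],
)

```text
time_s: 9.35
ee_pos: [532.1, 32.2, 21.7]
ee_rot: [179.9, 0.0, 9.8]
force: [2.4, -5.6, 5.6]
gripper_width: 51.3
```

```bash
python3 - <<'E'
from h import *
tc();d=grab('scene','s10');w=grab('wrist','w10');tc()
a=cv2.imread('pics/s10.png'); cv2.imwrite('pics/s10c.png',cv2.resize(a[130:260,190:340],(692,600),interpolation=cv2.INTER_CUBIC))
cv2.imwrite('pics/w10b.png',cv2.resize(cv2.imread('pics/w10.png'),(800,600),interpolation=cv2.INTER_CUBIC))
E
```

```text
t 9.35 tcp chute -1.0704839202579581 29.592311053523037 21.687958368123816 rot [1.79932289e+02 1.67660688e-02 9.80774772e+00] F [ 2.36636362 -5.6126547   5.63070428] 51.27937995054382
t 9.45 tcp chute -0.07264200504717522 29.756448623358846 21.486519384271492 rot [-1.79980031e+02  3.68567381e-02  9.80722036e+00] F [ 1.874947   -0.43997079  4.58776032] 51.00524107742513
```

View pics/s10c.png

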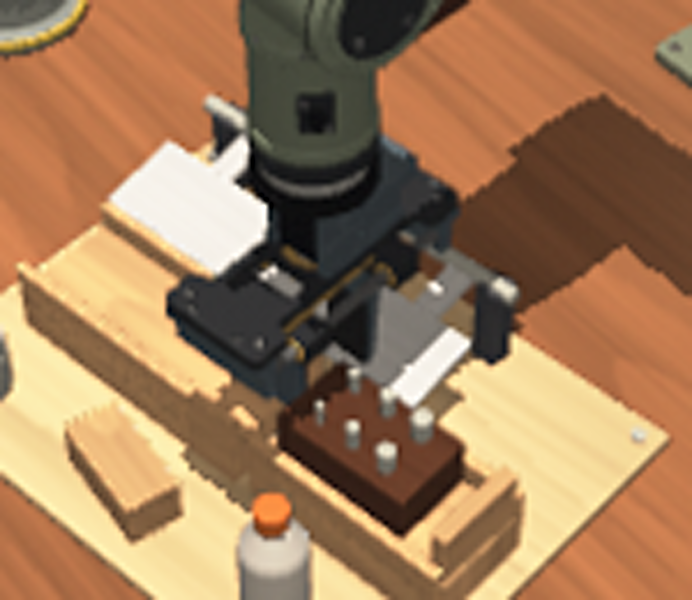

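View pics/w10b.png

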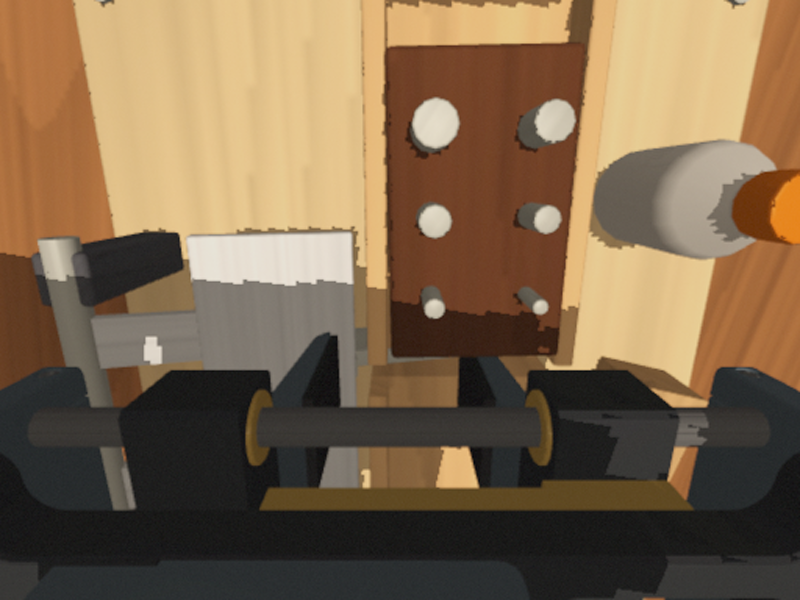

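Request:
drive_tool(
  series=[
    [0.44,[0,-5,0],[0,0,0]],
    [0.44,[0,-10,0],[0,0,0]],
    [0.44,[0,-15,0],[0,0,0]],
    [0.44,[0,-19,0],[0,0,0]],
    [0.44,[0,-22,0],[0,0,0]],
  ],
)

```text
time_s: 9.95
ee_pos: [528.2, 53.9, 21.5]
ee_rot: [179.9, 0.1, 9.8]
force: [1.7, -5.3, 5.1]
gripper_width: 51.4
```

Request:
drive_tool(
  series=[
    [0.44,[0,-1,0],[0,0,0]],
    [0.44,[0,-2,0],[0,0,0]],
    [0.44,[0,-3,0],[0,0,0]],
    [0.44,[0,-4,0],[0,0,0]],
    [0.44,[0,-5,0],[0,0,0]],
  ],
)

```text
time_s: 10.45
ee_pos: [527.3, 58.5, 21.5]
ee_rot: [179.9, 0.1, 9.8]
force: [1.6, -8.2, 5.0]
gripper_width: 51.2
```

```bash
python3 - <<'E'
from h import *
tc();w=grab('wrist','w11');tc()
cv2.imwrite('pics/w11b.png',cv2.resize(cv2.imread('pics/w11.png'),(800,600),interpolation=cv2.INTER_CUBIC))
E
```

```text
t 10.45 tcp chute 25.643735683791643 29.928318463574744 21.46535854801094 rot [1.79932320e+02 5.37688053e-02 9.80444684e+00] F [ 1.62380653 -8.1673977   5.03369971] 51.24613890805607
t 10.5 tcp chute 25.632700919132443 29.929360349069945 21.50851820541628 rot [1.79923433e+02 5.07141922e-02 9.80542733e+00] F [ 1.91795158 -5.14493111  5.56326804] 50.7574757272331
```

View pics/w11b.png

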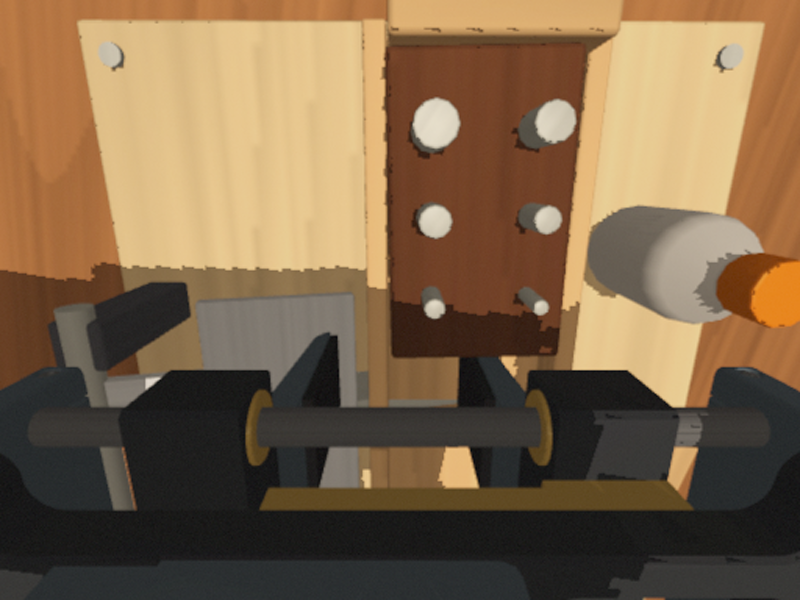

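Request:
drive_tool(
  series=[
    [0.44,[0,-1,0],[0,0,0]],
    [0.44,[0,-2,0],[0,0,0]],
    [0.44,[0,-3,0],[0,0,0]],
    [0.44,[0,-3,0],[0,0,0]],
    [0.44,[0,-3,0],[0,0,0]],
  ],
)

```text
time_s: 11.0
ee_pos: [527.3, 58.4, 21.6]
ee_rot: [179.7, 0.1, 9.8]
force: [2.9, -15.3, 4.5]
gripper_width: 50.9
```

```bash
python3 - <<'E'
from h import *
tc()
E
```

```text
t 11.0 tcp chute 25.534376282551534 29.950031906021838 21.580474124186317 rot [1.79658197e+02 5.25416050e-02 9.84958152e+00] F [  2.92615548 -15.26668123   4.50259103] 50.90007905076537
```

```bash
python3 - <<'E'
from h import *
w=grab('wrist','w12'); c=np.load('chute.npy'); tc()
for P in [(145,30,90),(145,-30,90),(145,34,95),(145,-34,95),(45,30,90),(45,-30,90),(145,34,70),(7,34,50),(175,175,12),(175,-135,12)]: print(P,(proj(w,T2(c,[P]))[0]).round(1))
a=cv2.imread('pics/w12.png'); cv2.imwrite('pics/w12c.png',cv2.resize(a[0:100,230:410],(792,440),interpolation=cv2.INTER_NEAREST))
cv2.imwrite('pics/w12d.png',cv2.resize(a[180:250,230:410],(792,308),interpolation=cv2.INTER_NEAREST))
E
```

```text
t 11.05 tcp chute 25.559816199250704 29.947832800268507 21.582647899403597 rot [1.79660131e+02 5.15572258e-02 9.84734452e+00] F [  2.61029703 -15.82119736   5.44280438] 51.1227807411945
(145, 30, 90) [254.6  25.5]
(145, -30, 90) [386.9  26. ]
(145, 34, 95) [245.4  21.9]
(145, -34, 95) [401.3  22.5]
(45, 30, 90) [254.1 229.3]
(45, -30, 90) [362.  229.7]
(145, 34, 70) [247.   37.3]
(7, 34, 50) [248.7 255.3]
(175, 175, 12) [46.2 10.6]
(175, -135, 12) [492.4  12.2]
```

View pics/w12c.png

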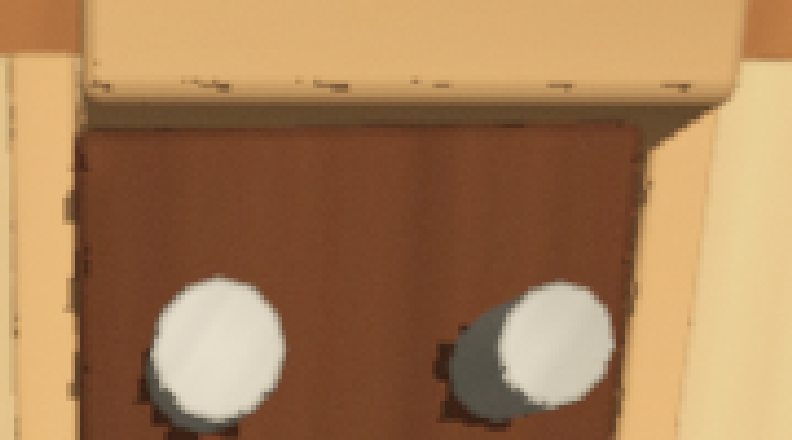

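View pics/w12d.png

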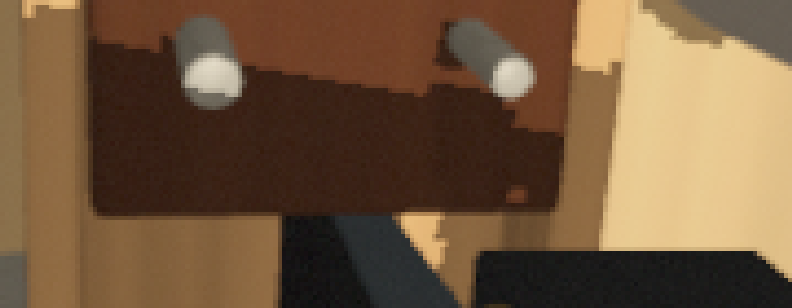

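Request:
drive_tool(
  series=[
    [0.44,[0,-1,0],[0,0,0]],
    [0.44,[0,-2,0],[0,0,0]],
    [0.44,[0,-2,0],[0,0,0]],
    [0.44,[0,-2,0],[0,0,0]],
    [0.44,[0,-2,0],[0,0,0]],
  ],
)

```text
time_s: 11.55
ee_pos: [527.1, 58.4, 21.6]
ee_rot: [179.5, 0.1, 9.9]
force: [3.8, -22.9, 5.6]
gripper_width: 51.1
```

```bash
python3 - <<'E'
from h import *
w=grab('wrist','w13'); tc()
a=cv2.imread('pics/w13.png'); cv2.imwrite('pics/w13c.png',cv2.resize(a[0:100,230:410],(792,440),interpolation=cv2.INTER_NEAREST))
E
```

```text
t 11.6 tcp chute 25.542363984239394 30.18034230459609 21.640726218690467 rot [1.79488523e+02 7.57804035e-02 9.85702735e+00] F [  4.22821721 -23.43754037   6.0529933 ] 51.61840767670144
```

View pics/w13c.png

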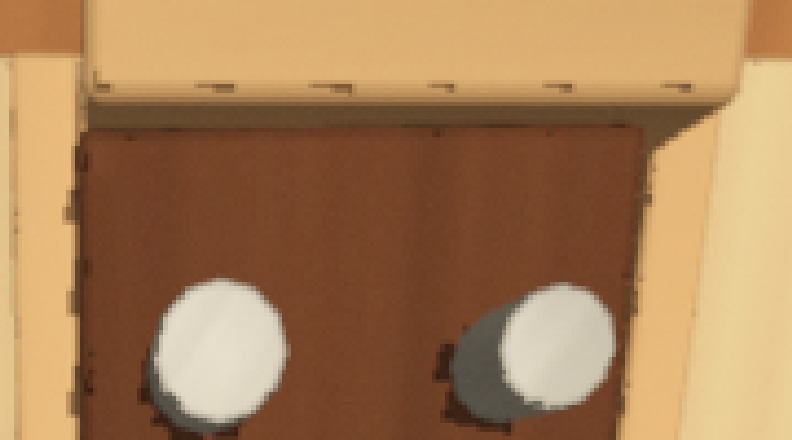

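Request:
drive_tool(
  series=[
    [0.44,[0,2,0],[0,0,0]],
    [0.44,[0,4,0],[0,0,0]],
    [0.44,[0,6,0],[0,0,0]],
    [0.44,[0,8,0],[0,0,0]],
    [0.44,[0,8,0],[0,0,0]],
  ],
)

```text
time_s: 12.1
ee_pos: [527.2, 57.1, 21.1]
ee_rot: [-179.9, 0.1, 9.8]
force: [0.0, 1.3, 3.3]
gripper_width: 51.4
```

```bash
python3 - <<'E'
from h import *
tc()
E
```

```text
t 12.1 tcp chute 24.29794863746823 30.30885296179624 21.12854837159091 rot [-1.79918152e+02  1.05497440e-01  9.76023085e+00] F [0.02987104 1.25907839 3.30365873] 51.43826147428871
```

Request:
drive_tool(
  series=[
    [0.44,[0,1.5,0],[0,0,0]],
    [0.44,[0,2.5,0],[0,0,0]],
    [0.44,[0,2.5,-3],[0,0,0]],
    [0.44,[0,2.5,-6],[0,0,0]],
    [0.44,[0,2.5,-10],[0,0,0]],
  ],
)

```text
time_s: 12.6
ee_pos: [529.0, 53.8, 31.9]
ee_rot: [180.0, -0.0, 9.8]
force: [1.7, 0.5, 2.6]
gripper_width: 51.3
```

Request:
drive_tool(
  series=[
    [0.44,[0,0,-4],[0,0,0]],
    [0.44,[0,0,-8],[0,0,0]],
    [0.44,[0,0,-13],[0,0,0]],
    [0.44,[0,0,-20],[0,0,0]],
    [0.44,[0,0,-30],[0,0,0]],
  ],
)

```text
time_s: 13.1
ee_pos: [527.5, 53.7, 61.5]
ee_rot: [180.0, 0.1, 9.8]
force: [0.9, 0.4, 0.3]
gripper_width: 51.1
```

Request:
drive_tool(
  series=[
    [0.44,[0,0,-15],[0,0,0]],
    [0.44,[0,0,-40],[0,0,0]],
    [0.44,[0,0,-70],[0,0,0]],
    [0.44,[0,0,-100],[0,0,0]],
    [0.44,[0,0,-120],[0,0,0]],
  ],
)

```text
time_s: 13.6
ee_pos: [529.0, 53.9, 184.3]
ee_rot: [180.0, -0.1, 9.8]
force: [-0.4, -0.2, 0.9]
gripper_width: 50.9
```

```bash
python3 - <<'E'
from h import *
w=grab('wrist','w14'); d=grab('scene','s14'); tc()
cv2.imwrite('pics/w14b.png',cv2.resize(cv2.imread('pics/w14.png'),(800,600),interpolation=cv2.INTER_CUBIC))
a=cv2.imread('pics/s14.png'); cv2.imwrite('pics/s14c.png',cv2.resize(a[130:280,160:360],(800,600),interpolation=cv2.INTER_CUBIC))
E
```

```text
t 13.7 tcp chute 20.78075355651354 27.721351797377764 185.03220365750778 rot [179.95736028  -0.37512961   9.79634917] F [ 0.20065121 -0.37007549 -0.45903061] 51.07482850081163
```

View pics/w14b.png

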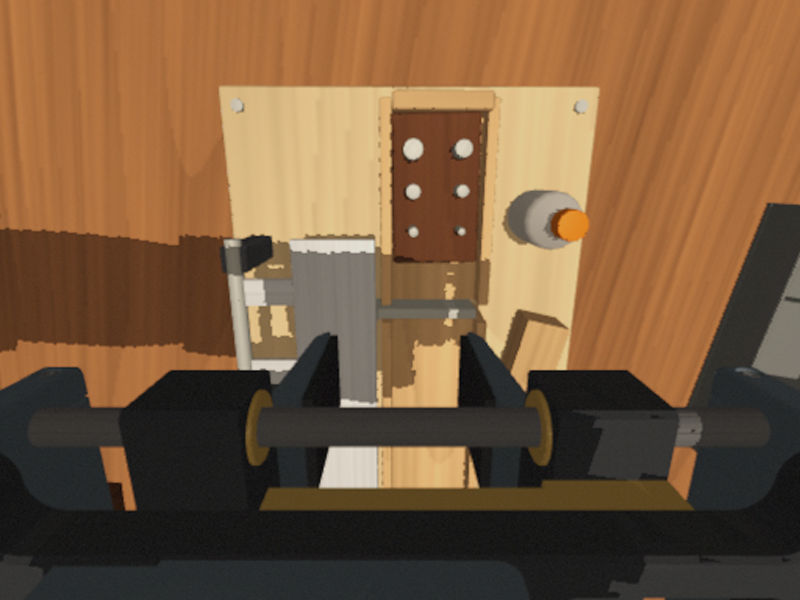

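View pics/s14c.png

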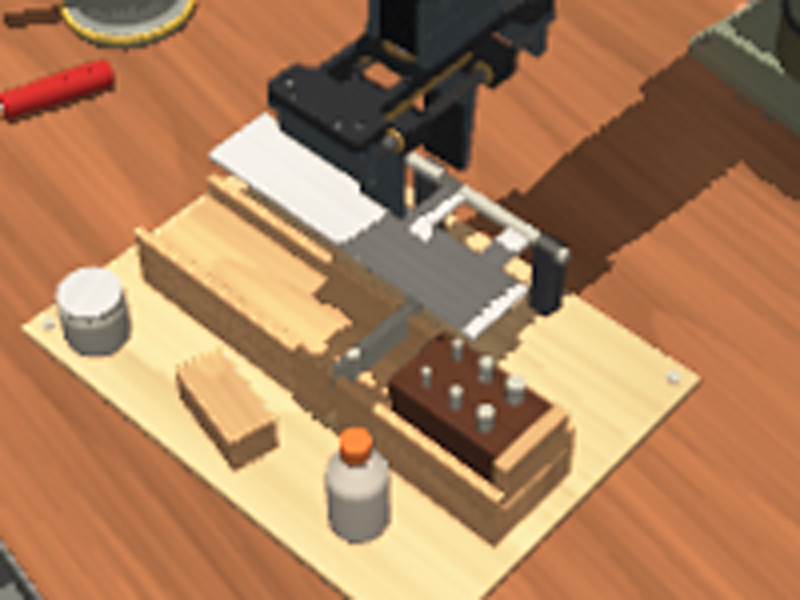

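The gate has sprung back up behind the rack, the rack sits at the end stop, and the arm is clear of everything. The bystanders are where they were, so I'm handing in.

```bash
python3 - <<'E'
from h import *
env.job_done(); print(env.state()['time_s'])
E
```

```text
the job is handed in; nothing more can be done
the job is handed in; nothing more can be done
```

The drill-bit rack is past the gate and up against the end stop, and the gate has sprung shut behind it. I handed the job in at about 13.7 s of the 38 s allowed.

I pressed the pedal with one fingertip to about 0.23–0.25 rad. The other finger pushed the rack the roughly 205 mm to the stop. The pedal stayed fully down until the rack was past the gate, and then I eased back about 4 mm and lifted off.

**Final checks:**
- **Rack:** it stopped moving while the push force rose to about 23 N, so it is firmly against the stop. In the last close-up it still looked up to 1 mm off square, which is within what I can read from the picture.
- **Gate and pedal:** both were back up in the last wrist and scene pictures.
- **Other things:** the glue, offcut, tin, screwdriver and sander looked unmoved in those pictures. The hammer and mug were not in view in them, but the arm never went near them.
- **Robot:** it was touching nothing, with a force reading near zero.

**Readings that disagreed:**
- **Fingertip height:** in the pictures the fingertips sat about 41 mm above the reported TCP. Contact with the pedal confirmed this, so I set the heights from contact.
- **Gate angle:** one pedal corner read about 0.18 rad, while the leaf position, the other corner and the pedal's travel gave about 0.23. I pressed 1 mm further before pushing, to be safe.
- **Chute position:** the first top and scene estimates differed by about 9 mm, so I used the closer wrist-camera measurement.

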